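# Slide the bean pan to the free ring and snug it to the rail

## Task

The kettle stands on one of the hob's two marked rings: slide the saucepan of beans, without lifting or tipping it, onto the other, free ring, with its handle turned outward to that side, away from the kettle and along the hob's front edge. There, press the pan lightly back against the steel rail until you feel it bear, keep that light pressure for a second, and let go. Do not bang or force it, and leave the kettle, the ramekin and the measuring cup alone.

Things in the scene. Friction and masses are not known exactly. Their poses are not given: they have to be found in the camera images.
- saucepan: Open steel saucepan with beans in it, starting between the rings, handle roughly to the front. Base 152 mm across (its widest part, lowest 10 mm), wall 150 mm across, 4 mm thick, 88 mm high; 0.55 to 0.95 kg. Origin: centre of the underside, z up. Handle along its -x axis: level black bar 22 mm wide, 16 mm thick, centre line 66 mm above the underside, from the wall to 190 mm from the axis.
- handle_mid (a point): Point on the centre line of the saucepan's handle, 125 mm from the pan's axis, 66 mm above its underside; axes as the saucepan's.
- hob: Fixed black glass hob, 340 mm deep (x) by 600 mm wide (y), 6 mm thick, on the worktop, turned a little. Origin: centre of its underside, at worktop height; x points to the rear, away from the robot, y to the left, z up. Front edge: the one nearest the robot. Two printed grey rings, 152 mm outer diameter with a cross in the middle, lie 190 mm left and right of its middle.
- ring_left (a point): Centre of the left (+y) printed ring, on the glass, 6 mm above the worktop. It lies 76 mm in front of the rail's origin. Axes as the hob's.
- ring_right (a point): Centre of the right (-y) printed ring, on the glass, likewise.
- rail: Pan rail at the rear of the hob: a straight steel bar 560 mm long (y), 14 mm deep (x), 30 mm high above the glass, clamped to two fixed brackets. This is the brackets' frame: its origin, at the glass, is where the middle of the bar's front face is when set fully back; axes as the hob's. The bar may be set up to 24 mm further forward (to the robot): feel or look for it. It does not give.
- kettle: Steel kettle standing on one of the two rings, which one varies: conical body 132 mm across at the base, 118 mm high, arched black handle to 187 mm, short spout along its -x axis to 100 mm from its axis. Origin: centre of the underside. To be left alone.
- ramekin: White ceramic ramekin on the worktop, left of the robot, 90 mm across, 50 mm high. Origin: centre of the underside. To be left alone.
- measure: Steel measuring cup on the worktop, left of the robot, 60 mm across, 35 mm high, flat handle along its -x axis to 112 mm. Origin: centre of the cup's underside. To be left alone.

How it is judged:
On the way:
1. with the saucepan over the free ring, it is pressed lightly against the rail (2 to 16 N) ((y of saucepan in the frame of hob between 0.168 and 0.212 m or y of saucepan in the frame of hob between -0.212 and -0.168 m) and contact force between saucepan and rail between 2 and 16 N), for 0.6 s.
At the end, for the whole second after the job is handed in: Saucepan flat and at rest on the free ring (centre within 22 mm of the ring's along the hob's width, and from 30 mm in front of to 6 mm behind it), handle pointing outward, away from the kettle, within 0.35 rad of the front edge's direction; kettle within 12 mm of its start (((y of saucepan in the frame of hob between 0.168 and 0.212 m and y of handle_mid in the frame of hob above 0.27 m) or (y of saucepan in the frame of hob between -0.212 and -0.168 m and y of handle_mid in the frame of hob below -0.27 m)) and angle between the x axis of saucepan and the y axis of hob, either way round below 0.35 rad and x of saucepan in the frame of rail between -0.106 and -0.07 m and angle between saucepan's own z axis and vertical below 0.05 rad and z of saucepan in the frame of hob below 0.009 m and linear speed of saucepan below 0.01 m/s and distance of kettle from where it was at the start of the episode below 0.012 m); the robot touches nothing.
It fails at once if the saucepan is lifted more than 6 mm off the glass or tipped more than 0.1 rad (z of saucepan in the frame of hob above 0.012 m or angle between saucepan's own z axis and vertical above 0.1 rad).
It fails at once if the saucepan is banged or forced against the rail (over 22 N) (contact force between saucepan and rail above 22 N).
It fails at once if the kettle is moved more than 12 mm (distance of kettle from where it was at the start of the episode above 0.012 m).
It fails at once if the ramekin or the measuring cup is moved more than 20 mm (distance of any of ramekin, measure from where it was at the start of the episode above 0.02 m).
It also fails if it takes over 72 s, if anything falls off the work surface, if the arm or the gripper's body presses on something with over 40 N, if the wrist force passes 120 N, or if a joint passes its speed limit or range.

## Robot

A 7-joint arm with a two-finger parallel gripper is mounted at the origin on the work surface. World frame = base frame: x ahead of the robot, y to its left, z up, the work surface at z = 0. Lengths are in m, angles in rad, forces in N, time in s.
With the tool pointing down it reaches from about 0.4 to 0.85 m from the base axis. Payload 10.4 kg.
Tool frame: the origin (TCP) lies midway between the tips of the shut fingers; the grasp point (between the pads) lies 19 mm behind it (r.grip_point_offset is the distance from the TCP to the grasp point, in m); z points along the fingers, y is the line along which they close (so a half turn about z gives the same grasp; the last joint's range is limited). The gripper opens to 87 mm and grips with 3 to 60 N. Pads are 19 mm wide; open, the fingers measure 117 mm over their backs; the gripper's body (75 mm by 190 mm) begins 51 mm behind the grasp point.
Start: joints at [1.167, 0.332, -0.065, 1.46, 0.022, 1.35, -0.088], TCP at [0.232, -0.58, 0.223] pointing down, gripper open.
Joint ranges: [-2.6, 2.6], [-0.5, 2.12], [-1.47, 1.34], [0.16, 2.42], [-1.27, 4.41], [0.06, 2.06], [-2.6, 2.6]. Speed limits (rad/s): [2.22, 2.22, 2.79, 2.79, 3.14, 3.14, 3.14].

## Interface

Orientations are given as a rotation vector (axis times angle).
In Python, from bench import r, imaging, spotter gives the robot as it stands.
- The arm moves only by the tool carry_out, never from a script. Its argument "commands" is one flat list of numbers, 7 for each row, row after row: the shift along the tool's x, y, z in mm, then the turn, a rotation vector about the tool's x, y, z in rad, then the opening, from 0 (shut) to 1 (fully open). In form: [dx, dy, dz, rx, ry, rz, jaw, dx, dy, dz, rx, ry, rz, jaw, ...]. A call has 1 to 12 rows; each row is the pose to reach, as a shift and turn from the pose commanded when the call began, along the tool's axes at that moment; what a row does not reach only later rows make up. A row lasts 1/12 s, in which the tool goes at most 41.7 mm and 7.16 degrees, less where a joint would pass 70% of its speed; a pose out of reach is approached as far as the arm can. A call with a gripper value outside its range is refused whole. The fingers move at their own pace and stop on an object; "squeeze" is the grip in N (left out, the last holds). Time passes only in rows, so rows that repeat a pose let the fingers close. It gives the time, the measured TCP pose, the force, the opening and the grip force at its end, in the units of the state.
- r.sense(): the state, without advancing time (a new reading comes with each control period).
- imaging.get_image(name): name is "side" or "top"; returns (picture, depth): 420x560x3 uint8, blue, green, red; 420x560 float32, m along the optical axis (not along the pixel's ray), 0 where there is no reading.
- imaging.calibration(name): a dict with "K" (3x3 intrinsics, pixels), "R" (3x3) and "t" (3): a world point X has camera coordinates R X + t. Camera axes: x right, y down, z forward; pixel columns grow to the right and rows downward; lengths in m; the calibration is good to about 2 mm. A picture is of the moment at which its call begins. calibration takes no time and is no camera call.
- r.finish_job(): hands the job in; it is judged then, once.
Trained networks look in the newest picture that a camera, given by its name, has taken for a name from the list of things; names that differ only in an ending like _2 or _b are one class to them, and where a whole thing is asked for, a point or a joint stands for the part that bears it (a point fixed in the world has none). Each returns a list of dicts, best first, with "p" (0 to 1); they miss things now and then, are a little off and sometimes report something else, mostly with a low value. They report only what shows in the picture. A call takes as long as a camera call.
- spotter.find_in(label, camera): "at" ([column, row] in pixels, amid what is visible of it).
- spotter.landmark_of(label, camera): "at" ([column, row] in pixels: a listed point, or the origin of a listed thing).
The state is a dict: "time": time; "joint_positions": joint angles; "qd": joint speeds; "joint_torque": joint torques, N m; "ee_pos": TCP position; "orientation": TCP orientation; "force": force on the tool from outside, world axes, zero at the start; "wrist_torque": the same for the moment, N m; "opening": finger opening in m; "gripper_force": force on a finger pad.
Only numpy, scipy, OpenCV 4.12 (cv2) and the standard library are available. Lean on these libraries where they do the work, as an engineer would, in place of code of your own. Each camera call takes 0.05 s, during which the arm holds its last target. There are 200 camera calls.

## Working session

There is one attempt and no reset: what is moved stays moved. The work goes in short steps, Python scripts to look and compute and a tool call to move; the robot and the scene stay as the last step left them, time stands still between calls to the robot, and variables do not carry over. Pictures are saved under pics/ and viewed, at most 10 in all, crops included, and the job is handed in when it is done.

Besides the shell and the picture viewer there is one more tool, called after "Request:" by a JSON object that holds its "method" and its "body". carry_out: Moves the arm, as the interface text tells. Its arguments: {"type":"object","properties":{"commands":{"type":"array","items":{"type":"number"}},"squeeze":{"type":"number"}},"required":["commands"]}

```bash
mkdir -p pics; cat > h.py <<'E'
import numpy as np,cv2
from bench import r,imaging,spotter
def ray(cam,px,z):
    c=imaging.calibration(cam);K,R,t=map(np.array,(c["K"],c["R"],c["t"]))
    d=R.T@np.linalg.solve(K,[px[0],px[1],1.]);o=-R.T@t
    return o+d*(z-o[2])/d[2]
def proj(cam,X):
    c=imaging.calibration(cam);p=np.array(c["K"])@(np.array(c["R"])@np.array(X)+np.array(c["t"]));return p[:2]/p[2]
def cloud(cam,depth):
    c=imaging.calibration(cam);K,R,t=map(np.array,(c["K"],c["R"],c["t"]))
    v,u=np.mgrid[:420,:560];P=np.stack([u,v,np.ones_like(u)],-1)@np.linalg.inv(K).T*depth[...,None]
    return (P-t)@R
E
python3 - <<'E'
from h import *
ims=[]
for cam in("top","side"):
    im,d=imaging.get_image(cam);cv2.imwrite(f"pics/{cam}0.png",im);np.save(f"{cam}0.npy",d);ims.append(im)
    for l,z in(("saucepan",.006),("handle_mid",.072),("ring_left",.006),("ring_right",.006),("rail",.006),("hob",0),("kettle",.006),("ramekin",0),("measure",0)):
        for q in spotter.landmark_of(l,cam)[:2]:print(cam,l,round(q["p"],2),np.round(q["at"],1),ray(cam,q["at"],z).round(3))
s=r.sense();print(s["time"],s["ee_pos"],s["orientation"],s["force"],s["opening"])
E
```

```text
top saucepan 0.75 [327.5 168.5] [ 0.576 -0.008  0.006]
top handle_mid 0.89 [319.3 214.8] [0.451 0.02  0.072]
top ring_right 0.79 [406.9 161.1] [ 0.598 -0.208  0.006]
top rail 0.98 [329.5 123.3] [ 0.694 -0.014  0.006]
top kettle 0.55 [249.4 159.2] [0.597 0.187 0.006]
top ramekin 0.86 [202.1 310.9] [0.227 0.292 0.   ]
top measure 0.56 [125.7 270.9] [0.319 0.478 0.   ]
side saucepan 0.71 [276.3 196.4] [ 0.576 -0.019  0.006]
side saucepan 0.42 [202.9 387.5] [0.322 0.481 0.006]
side handle_mid 0.59 [308.1 199.4] [0.455 0.015 0.072]
side ring_right 0.68 [310.3 164.2] [ 0.602 -0.2    0.006]
side rail 0.61 [240.7 180.2] [ 0.695 -0.014  0.006]
side hob 0.28 [201.3 387.7] [0.327 0.481 0.   ]
side kettle 0.88 [213.1 229.4] [0.604 0.179 0.006]
side kettle 0.66 [310.3 346.2] [0.235 0.299 0.006]
side ramekin 0.87 [309.9 349.2] [0.234 0.301 0.   ]
side measure 0.78 [200.5 385.7] [ 0.331  0.479 -0.   ]
1.0 [ 0.23232057 -0.58025057  0.22257184] [3.08474236e+00 5.94535135e-01 5.70125494e-05] [-0.0490428   0.96564209 -0.51076483] 0.08723428541982316
```

View pics/top0.png

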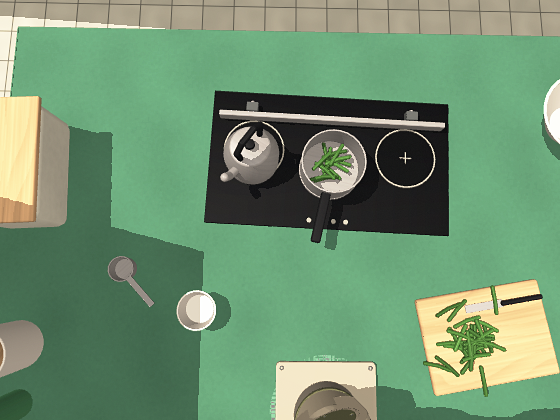

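View pics/side0.png

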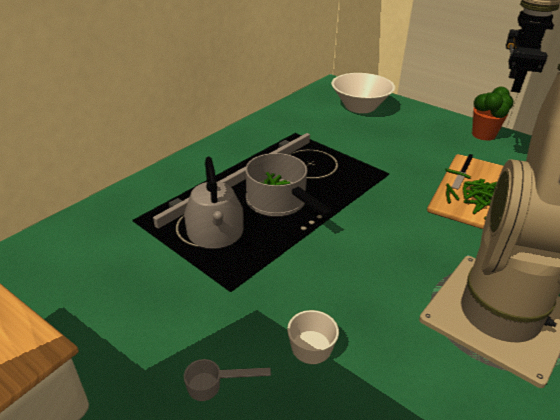

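The top view shows the kettle on the left ring at about (252,155) and the saucepan between the rings at (333,163), with its handle running to (318,240). The free right ring's cross is at (405,158), and the rail runs from (220,115) to (444,127). I'll measure these precisely from depth.

```bash
python3 - <<'E'
from h import *
im=cv2.imread("pics/top0.png");d=np.load("top0.npy");P=cloud("top",d)
# hob corners
hsv=cv2.cvtColor(im,cv2.COLOR_BGR2HSV)
m=((hsv[...,2]<45)).astype(np.uint8);m[:80]=0;m[245:]=0;m[:,:195]=0;m[:,460:]=0
m=cv2.morphologyEx(m,cv2.MORPH_OPEN,np.ones((3,3)))
c=max(cv2.findContours(m,0,2)[0],key=cv2.contourArea)
W=np.array([ray("top",q,.006)[:2] for q in cv2.convexHull(c)[:,0]])
print("hull",W.round(3).tolist())
x,y,z=P[...,0],P[...,1],P[...,2]
# rail
k=(z>.03)&(z<.043)&(x>.62)&(x<.73)&(abs(y)<.3)
k&=(y<-.12)|(y>-.12)
Q=P[k];print("rail n",len(Q),Q[:,1].min(),Q[:,1].max(),np.median(Q[:,2]))
top=np.abs(z-.036)<.004
fr=[]
for yy in np.arange(-.27,.26,.03):
    q=P[top&(abs(y-yy)<.008)&(x>.62)&(x<.74)]
    if len(q):print(yy.round(2),q[:,0].min().round(4),q[:,0].max().round(4),len(q),end="; ")
print()
# pan rim
k=(z>.086)&(z<.102)&(x>.48)&(x<.68)&(y>-.12)&(y<.09)
q=P[k][:,:2].astype(np.float32);(cx,cy),rad=cv2.minEnclosingCircle(q);print("rim",cx,cy,rad,len(q),np.median(P[k][:,2]))
k=(z>.07)&(z<.09)&(x>.36)&(x<.49)&(y>-.1)&(y<.12)&(hsv[...,2]<80)
q=P[k];print("handle",q.mean(0),q[:,0].min(),len(q));v=cv2.fitLine(q[:,:2].astype(np.float32),2,0,.01,.01).ravel();print(v)
# cross
g=(hsv[...,2]>90)&(hsv[...,1]<90);g[:145]=0;g[172:]=0;g[:,:392]=0;g[:,418:]=0
vv,uu=np.nonzero(g);print("cross",uu.mean(),vv.mean(),ray("top",(uu.mean(),vv.mean()),.006))
E
```

```text
hull [[0.776, 0.256], [0.774, 0.213], [0.75, -0.306], [0.748, -0.316], [0.51, -0.307], [0.413, -0.302], [0.413, -0.278], [0.423, -0.057], [0.429, 0.073], [0.433, 0.153], [0.439, 0.27], [0.451, 0.287], [0.458, 0.293], [0.47, 0.293], [0.748, 0.28], [0.775, 0.279]]
rail n 1447 -0.29417913326105777 0.2629213787750825 0.03569831045946346
-0.27 0.6775 0.6914 33; -0.24 0.6794 0.6936 34; -0.21 0.68 0.6926 34; -0.18 0.6815 0.695 36; -0.15 0.6831 0.697 38; -0.12 0.6841 0.6988 36; -0.09 0.6873 0.6977 34; -0.06 0.6217 0.7004 39; -0.03 0.6374 0.703 44; 0.0 0.6266 0.7019 40; 0.03 0.6315 0.7044 34; 0.06 0.6927 0.7057 37; 0.09 0.6933 0.7081 38; 0.12 0.6955 0.7078 34; 0.15 0.6971 0.7095 36; 0.18 0.6984 0.7362 34; 0.21 0.6991 0.7118 29; 0.24 0.7004 0.7139 40; 
rim 0.5736749768257141 -0.010872440412640572 0.0756726935505867 461 0.09356783203350498
handle [0.43874582 0.02025365 0.07991631] 0.3879954195818584 446
[ 0.9737035  -0.22781892  0.43874583  0.02025365]
cross 404.46153846153845 157.53846153846155 [ 0.60719001 -0.20170881  0.006     ]
```

Request:
{"method": "carry_out", "body": {"commands": [35, -23, 0, 0, 0, 0.1, 1, 70, -45, 0, 0, 0, 0.2, 1, 104, -68, 0, 0, 0, 0.3, 1, 138, -90, 0, 0, 0, 0.4, 1, 173, -113, 0, 0, 0, 0.5, 1, 208, -135, 0, 0, 0, 0.61, 1, 242, -158, 0, 0, 0, 0.61, 1, 277, -180, 0, 0, 0, 0.61, 1, 298, -215, 0, 0, 0, 0.61, 1, 318, -250, 0, 0, 0, 0.61, 1, 339, -285, 0, 0, 0, 0.61, 1, 360, -320, 0, 0, 0, 0.61, 1]}}

```text
time: 2.0
ee_pos: [0.4475, -0.1474, 0.2227]
orientation: [3.121, -0.359, 0.001]
force: [0.5, -1.1, 0.6]
opening: 0.0874
gripper_force: 0.0
```

```bash
cat >> h.py <<'E'
from scipy.spatial.transform import Rotation as Ro
def goal(p,yaw):
    s=r.sense();R=Ro.from_rotvec(s["orientation"]);c,n=np.cos(yaw),np.sin(yaw)
    G=Ro.from_matrix(np.array([[c,n,0],[n,-c,0],[0,0,-1]]))
    print("t",s["time"],"pos",np.round(s["ee_pos"],4),"shift mm",(R.inv().apply(np.array(p)-s["ee_pos"])*1e3).round(1),"turn",(R.inv()*G).as_rotvec().round(4),"F",np.round(s["force"],2),"q",np.round(s["joint_positions"],2))
E
python3 -c "
from h import *
goal([.4714,.0128,.15],-.2298)"
```

```text
t 2.0 pos [ 0.4475 -0.1474  0.2227] shift mm [ -13.2 -161.5   72.7] turn [ 0.0004 -0.0005  0.0006] F [ 0.54 -1.13  0.6 ] q [ 0.6   0.01 -0.38  1.83  0.01  1.3  -1.58]
```

Request:
{"method": "carry_out", "body": {"commands": [-3, -32, 0, 0, 0, 0, 1, -6, -64, 0, 0, 0, 0, 1, -9, -96, 10, 0, 0, 0, 1, -11, -130, 25, 0, 0, 0, 1, -13, -161, 45, 0, 0, 0, 1, -13, -161, 73, 0, 0, 0, 1, -13, -161, 73, 0, 0, 0, 1, -13, -161, 73, 0, 0, 0, 1]}}

```text
time: 2.67
ee_pos: [0.4707, 0.0101, 0.1491]
orientation: [3.121, -0.359, -0.004]
force: [0.7, -1.1, 0.9]
opening: 0.0868
gripper_force: 0.0
```

```bash
python3 -c "
from h import *
im,d=imaging.get_image('side');cv2.imwrite('pics/s1.png',im)
goal([.4714,.0128,.053],-.2298)"
```

```text
t 2.7167 pos [0.4716 0.0096 0.1503] shift mm [-0.9 -3.1 97.3] turn [ 0.0003  0.0001 -0.0004] F [-0.15 -0.6   0.07] q [ 0.42  0.09 -0.56  1.92  0.05  1.15 -1.96]
```

View pics/s1.png

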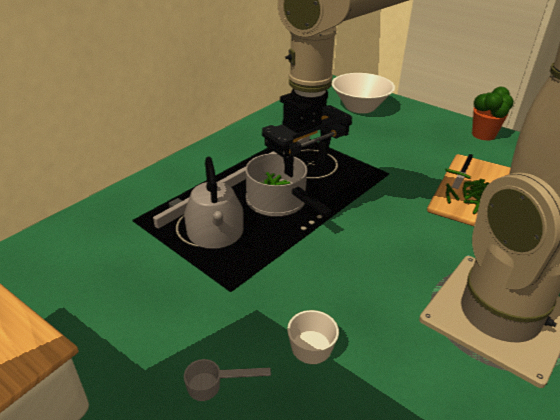

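The gripper hangs open over the handle, with fingertips at about (290,165) and (325,150), which fits a position above the handle at (308,199). Next I descend and close.

Request:
{"method": "carry_out", "body": {"commands": [-1, -3, 10, 0, 0, 0, 1, -1, -3, 25, 0, 0, 0, 1, -1, -3, 40, 0, 0, 0, 1, -1, -3, 55, 0, 0, 0, 1, -1, -3, 70, 0, 0, 0, 1, -1, -3, 85, 0, 0, 0, 1, -1, -3, 93, 0, 0, 0, 1, -1, -3, 97, 0, 0, 0, 1, -1, -3, 97, 0, 0, 0, 1, -1, -3, 97, 0, 0, 0, 1, -1, -3, 97, 0, 0, 0, 1, -1, -3, 97, 0, 0, 0, 1]}}

```text
time: 3.72
ee_pos: [0.4718, 0.0135, 0.0533]
orientation: [3.121, -0.359, 0.002]
force: [-0.1, 0.9, 1.0]
opening: 0.0872
gripper_force: 0.0
```

Request:
{"method": "carry_out", "body": {"commands": [0, 0, 0, 0, 0, 0, 0.6, 0, 0, 0, 0, 0, 0, 0.45, 0, 0, 0, 0, 0, 0, 0.38, 0, 0, 0, 0, 0, 0, 0.34, 0, 0, 0, 0, 0, 0, 0.3, 0, 0, 0, 0, 0, 0, 0.25, 0, 0, 0, 0, 0, 0, 0.2, 0, 0, 0, 0, 0, 0, 0.1, 0, 0, 0, 0, 0, 0, 0.1, 0, 0, 0, 0, 0, 0, 0.1], "squeeze": 15}}

```text
time: 4.55
ee_pos: [0.4712, 0.0135, 0.0525]
orientation: [3.121, -0.359, 0.0]
force: [0.1, -0.4, -0.4]
opening: 0.0285
gripper_force: 0.0
```

Request:
{"method": "carry_out", "body": {"commands": [0, 0, 0, 0, 0, 0, 0, 0, 0, 0, 0, 0, 0, 0, 0, 0, 0, 0, 0, 0, 0, 0, 0, 0, 0, 0, 0, 0, 0, 0, 0, 0, 0, 0, 0, 0, 0, 0, 0, 0, 0, 0], "squeeze": 45}}

```text
time: 5.05
ee_pos: [0.471, 0.0132, 0.0525]
orientation: [3.12, -0.36, -0.0]
force: [-2.3, -2.1, 2.1]
opening: 0.0214
gripper_force: 45.0
```

```bash
python3 -c "
from h import *
im,d=imaging.get_image('side');cv2.imwrite('pics/s2.png',im[100:300,180:460])
goal([.4714,.0128,.053],-.2298);s=r.sense();print(s['opening'],s['gripper_force'],s['wrist_torque'])"
```

```text
t 5.1 pos [0.4711 0.0132 0.0525] shift mm [ 0.4  0.3 -0.5] turn [0.0005 0.0002 0.0003] F [-1.48 -3.03  1.66] q [ 0.38  0.22 -0.55  2.02  0.14  0.94 -2.04]
0.02134492085464009 45.004036109894514 [-0.71442213  0.51345146 -0.10421965]
```

View pics/s2.png

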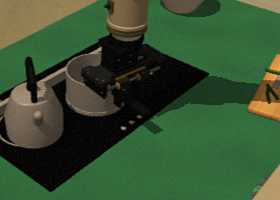

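The jaws stopped at 21 mm with 45 N, so the 22 mm handle is gripped. Now I work out the sliding path: the pan centre goes in a line to just short of the rail while turning 1.75 rad.

```bash
cat > path.py <<'E'
import numpy as np
c0,c1=np.array([.5737,-.0109]),np.array([.590,-.2017]);y0,y1=-.2298,1.524;L=.1052
N=48
s=np.arange(N+1)/N; s=s-np.sin(2*np.pi*s)/(2*np.pi)*.6
u=lambda a:np.array([np.cos(a),np.sin(a)])
pose=[(c0+(c1-c0)*k-L*u(y0+(y1-y0)*k),y0+(y1-y0)*k) for k in s]
for b in range(0,N,12):
    p,a=pose[b];out=[]
    for i in range(b+1,b+13):
        d=(pose[i][0]-p)*1e3;c,n=np.cos(a),np.sin(a)
        out.append([round(c*d[0]+n*d[1],1),round(n*d[0]-c*d[1],1),0,0,0,round(a-pose[i][1],3),0])
    print(str(out).replace("],","],\n") if 0 else sum(out,[]));print(pose[b+12][0].round(4),round(pose[b+12][1],3))
E
python3 path.py
```

```text
[np.float64(0.5), np.float64(3.1), 0, 0, 0, np.float64(-0.015), 0, np.float64(1.1), np.float64(6.2), 0, 0, 0, np.float64(-0.03), 0, np.float64(1.6), np.float64(9.5), 0, 0, 0, np.float64(-0.046), 0, np.float64(2.3), np.float64(13.0), 0, 0, 0, np.float64(-0.062), 0, np.float64(3.1), np.float64(16.9), 0, 0, 0, np.float64(-0.081), 0, np.float64(3.9), np.float64(21.1), 0, 0, 0, np.float64(-0.101), 0, np.float64(5.0), np.float64(25.7), 0, 0, 0, np.float64(-0.123), 0, np.float64(6.1), np.float64(30.7), 0, 0, 0, np.float64(-0.147), 0, np.float64(7.5), np.float64(36.3), 0, 0, 0, np.float64(-0.174), 0, np.float64(9.1), np.float64(42.4), 0, 0, 0, np.float64(-0.204), 0, np.float64(10.9), np.float64(49.1), 0, 0, 0, np.float64(-0.236), 0, np.float64(13.0), np.float64(56.3), 0, 0, 0, np.float64(-0.271), 0]
[ 0.4711 -0.0447] 0.041
[np.float64(0.3), np.float64(8.1), 0, 0, 0, np.float64(-0.038), 0, np.float64(0.7), np.float64(16.9), 0, 0, 0, np.float64(-0.079), 0, np.float64(1.4), np.float64(26.2), 0, 0, 0, np.float64(-0.122), 0, np.float64(2.3), np.float64(36.0), 0, 0, 0, np.float64(-0.169), 0, np.fl
[... 1559 characters left out ...]
(-9.2), np.float64(14.3), 0, 0, 0, np.float64(-0.097), 0, np.float64(-11.6), np.float64(18.3), 0, 0, 0, np.float64(-0.124), 0, np.float64(-13.7), np.float64(21.9), 0, 0, 0, np.float64(-0.148), 0, np.float64(-15.6), np.float64(25.1), 0, 0, 0, np.float64(-0.17), 0, np.float64(-17.2), np.float64(28.0), 0, 0, 0, np.float64(-0.19), 0, np.float64(-18.7), np.float64(30.7), 0, 0, 0, np.float64(-0.209), 0, np.float64(-20.0), np.float64(33.2), 0, 0, 0, np.float64(-0.225), 0, np.float64(-21.2), np.float64(35.5), 0, 0, 0, np.float64(-0.241), 0, np.float64(-22.3), np.float64(37.6), 0, 0, 0, np.float64(-0.256), 0, np.float64(-23.4), np.float64(39.8), 0, 0, 0, np.float64(-0.271), 0]
[ 0.5851 -0.3068] 1.524
```

Request:
{"method": "carry_out", "body": {"commands": [0.5, 3.1, 0, 0, 0, -0.015, 0, 1.1, 6.2, 0, 0, 0, -0.03, 0, 1.6, 9.5, 0, 0, 0, -0.046, 0, 2.3, 13, 0, 0, 0, -0.062, 0, 3.1, 17, 0, 0, 0, -0.081, 0, 4, 21, 0, 0, 0, -0.101, 0, 5, 26, 0, 0, 0, -0.123, 0, 6, 31, 0, 0, 0, -0.147, 0, 7.5, 36, 0, 0, 0, -0.174, 0, 9, 42, 0, 0, 0, -0.204, 0, 11, 49, 0, 0, 0, -0.236, 0, 13, 56, 0, 0, 0, -0.271, 0]}}

```text
time: 6.1
ee_pos: [0.4711, -0.0427, 0.0525]
orientation: [-3.139, -0.074, 0.0]
force: [-2.0, 5.9, 3.0]
opening: 0.0212
gripper_force: 45.1
```

```bash
python3 -c "
from h import *
im,d=imaging.get_image('top');cv2.imwrite('pics/t3.png',im[70:270,180:480])
goal([.4711,-.0447,.0525],.041);s=r.sense();print(s['opening'],s['gripper_force'],s['wrist_torque'])"
```

```text
t 6.15 pos [ 0.4712 -0.0443  0.0525] shift mm [-0.2  0.4  0. ] turn [-0.0008 -0.0002  0.0074] F [-0.17  3.97  0.05] q [ 0.5   0.22 -0.54  2.01  0.14  0.94 -1.64]
0.021539672800020396 45.21496072411537 [0.90714157 0.17007237 0.60566019]
```

View pics/t3.png

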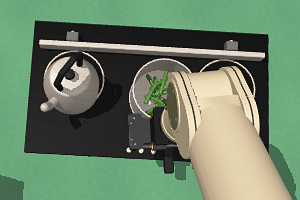

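The pan, at (165,90) in the crop, has moved right and turned with its handle still gripped, and the kettle hasn't moved. I'll continue.

Request:
{"method": "carry_out", "body": {"commands": [0.3, 8, 0, 0, 0, -0.038, 0, 0.7, 17, 0, 0, 0, -0.079, 0, 1.4, 26, 0, 0, 0, -0.122, 0, 2.3, 36, 0, 0, 0, -0.169, 0, 3.5, 46.4, 0, 0, 0, -0.217, 0, 5, 57, 0, 0, 0, -0.268, 0, 7, 68, 0, 0, 0, -0.321, 0, 9, 80, 0, 0, 0, -0.376, 0, 12, 91, 0, 0, 0, -0.432, 0, 15, 103, 0, 0, 0, -0.49, 0, 18, 114.5, 0, 0, 0, -0.548, 0, 21.6, 126, 0, 0, 0, -0.606, 0]}}

```text
time: 7.15
ee_pos: [0.4979, -0.1674, 0.0525]
orientation: [-2.973, -1.008, 0.001]
force: [-3.7, 9.4, 5.7]
opening: 0.0215
gripper_force: 45.2
```

Request:
{"method": "carry_out", "body": {"commands": [-3, 11.5, 0, 0, 0, -0.058, 0, -6, 23, 0, 0, 0, -0.116, 0, -8.5, 34, 0, 0, 0, -0.174, 0, -10.6, 45, 0, 0, 0, -0.23, 0, -12.3, 56, 0, 0, 0, -0.285, 0, -13.7, 66, 0, 0, 0, -0.338, 0, -14.8, 76, 0, 0, 0, -0.389, 0, -15.5, 85, 0, 0, 0, -0.437, 0, -16, 93.6, 0, 0, 0, -0.484, 0, -16.4, 101.6, 0, 0, 0, -0.527, 0, -16.5, 109, 0, 0, 0, -0.568, 0, -16.5, 116, 0, 0, 0, -0.606, 0]}}

```text
time: 8.15
ee_pos: [0.5546, -0.2695, 0.0523]
orientation: [-2.537, -1.847, -0.0]
force: [-6.3, 8.3, 6.0]
opening: 0.0214
gripper_force: 45.2
```

```bash
python3 -c "
from h import *
goal([.5851,-.3068,.0525],1.524);s=r.sense();print(s['opening'],s['gripper_force'],s['wrist_torque'])"
```

```text
t 8.15 pos [ 0.5546 -0.2695  0.0523] shift mm [-26.1  40.5  -0.3] turn [-0.0023 -0.0023 -0.2657] F [-6.33  8.28  6.04] q [ 0.82  0.53 -0.57  1.64  0.31  1.07 -0.15]
0.021392713094654254 45.16520317643881 [1.8272031  1.15661596 0.49990433]
```

Request:
{"method": "carry_out", "body": {"commands": [-3.5, 5, 0, 0, 0, -0.035, 0, -6.5, 10, 0, 0, 0, -0.067, 0, -9, 14, 0, 0, 0, -0.097, 0, -11.6, 18, 0, 0, 0, -0.124, 0, -13.7, 22, 0, 0, 0, -0.148, 0, -15.6, 25, 0, 0, 0, -0.17, 0, -17, 28, 0, 0, 0, -0.19, 0, -18.7, 30.7, 0, 0, 0, -0.209, 0, -20, 33, 0, 0, 0, -0.225, 0, -21, 35.5, 0, 0, 0, -0.241, 0, -22.3, 37.6, 0, 0, 0, -0.256, 0, -23.4, 39.8, 0, 0, 0, -0.271, 0]}}

```text
time: 9.15
ee_pos: [0.5849, -0.3039, 0.0523]
orientation: [-2.266, -2.171, -0.001]
force: [-6.5, 7.4, 5.0]
opening: 0.0212
gripper_force: 45.1
```

```bash
python3 - <<'E'
from h import *
im,d=imaging.get_image('top');cv2.imwrite('pics/t4.png',im[70:270,180:480]);P=cloud('top',d);x,y,z=P[...,0],P[...,1],P[...,2]
im2,d2=imaging.get_image('side');cv2.imwrite('pics/s4.png',im2)
k=(z>.087)&(z<.1)&(np.hypot(x-.59,y+.2017)<.1);q=P[k];print(len(q))
P2=cloud('side',d2);k2=(P2[...,2]>.087)&(P2[...,2]<.1)&(np.hypot(P2[...,0]-.59,P2[...,1]+.2017)<.1)
for q in(P[k],P2[k2]):
    if len(q)<20:continue
    print(len(q),cv2.minEnclosingCircle(q[:,:2].astype(np.float32)))
for i in range(2):imaging.get_image('top')
goal([.5851,-.3068,.0525],1.524);s=r.sense();print(s['opening'],s['gripper_force'],s['wrist_torque'])
cv2.imwrite('pics/t4.png',np.vstack([cv2.resize(im[70:270,180:480],(600,400)),]))
E
```

```text
513
513 ((0.589140772819519, -0.21140041947364807), 0.08917004615068436)
415 ((0.5881961584091187, -0.21230490505695343), 0.08959081023931503)
t 9.35 pos [ 0.5851 -0.3041  0.0524] shift mm [-2.7  0.1 -0.1] turn [-0.0015 -0.0023  0.0029] F [-5.26  6.23  4.67] q [ 0.84  0.62 -0.6   1.51  0.37  1.13  0.13]
0.02152379877730759 45.09659841656685 [1.50525148 0.92346405 0.42587253]
```

View pics/s4.png

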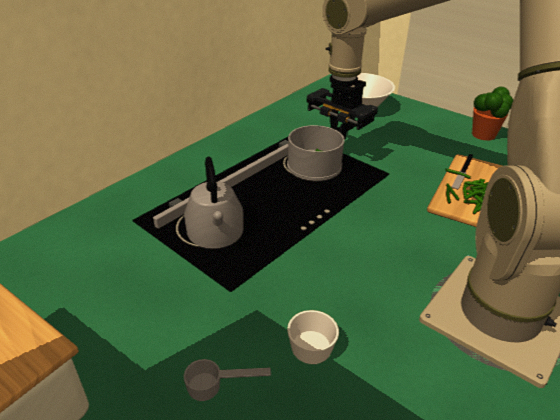

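The pan sits on the right ring, centred at about (316,150), about 14 mm from the rail, with its handle outward. Tool +y points straight at the rail, so I approach in small steps along it.

Request:
{"method": "carry_out", "body": {"commands": [0, 0.7, 0, 0, 0, 0, 0, 0, 1.4, 0, 0, 0, 0, 0, 0, 2.1, 0, 0, 0, 0, 0, 0, 2.8, 0, 0, 0, 0, 0, 0, 3.5, 0, 0, 0, 0, 0, 0, 4.2, 0, 0, 0, 0, 0, 0, 4.9, 0, 0, 0, 0, 0, 0, 5.6, 0, 0, 0, 0, 0, 0, 6.3, 0, 0, 0, 0, 0, 0, 7, 0, 0, 0, 0, 0, 0, 7.5, 0, 0, 0, 0, 0, 0, 8, 0, 0, 0, 0, 0]}}

```text
time: 10.35
ee_pos: [0.5914, -0.3063, 0.0524]
orientation: [-2.269, -2.168, 0.004]
force: [-11.0, 2.5, 9.3]
opening: 0.0213
gripper_force: 45.3
```

Request:
{"method": "carry_out", "body": {"commands": [0, 0.5, 0, 0, 0, 0, 0, 0, 1, 0, 0, 0, 0, 0, 0, 1.5, 0, 0, 0, 0, 0, 0, 2, 0, 0, 0, 0, 0]}}

```text
time: 10.68
ee_pos: [0.5933, -0.3066, 0.0524]
orientation: [-2.269, -2.168, 0.005]
force: [-11.9, 3.5, 8.6]
opening: 0.0216
gripper_force: 45.3
```

```bash
cat > m.py <<'E'
from h import *
from scipy.optimize import least_squares
f=[];w=[]
def rim(cam):
    im,d=imaging.get_image(cam);P=cloud(cam,d)
    s=r.sense();p=np.array(s["ee_pos"][:2]);c=np.array([p[0]+.005,p[1]+.105])
    q=P[(P[...,2]>.09)&(P[...,2]<.098)][:,:2];q=q[(abs(np.hypot(*(q-c).T)-.0735)<.012)&(q[:,1]>p[1]+.05)]
    g=least_squares(lambda v:np.hypot(*(q-v).T)-.0735,c,loss="soft_l1",f_scale=.002)
    return g.x.round(4),len(q)
for cam in("top","side"):
    print(cam,*rim(cam));s=r.sense();f.append(s["force"]);w.append(s["wrist_torque"])
print("F",np.mean(f,0).round(2),"M",np.mean(w,0).round(2));goal([.5851,-.3068,.0525],1.524)
E
python3 m.py
```

```text
top [ 0.5968 -0.1998] 316
side [ 0.598  -0.2011] 209
F [-10.9    3.26   8.97] M [0.73 2.34 0.67]
t 10.7833 pos [ 0.5935 -0.3065  0.0524] shift mm [-0.7 -8.4 -0. ] turn [-0.0041 -0.0001  0.0015] F [-10.63   2.93   7.57] q [ 0.83  0.64 -0.59  1.48  0.38  1.14  0.12]
```

Friction is high because the tool is pressing the pan down by about 9 N. I'll ease the tool up slightly and look at the effect.

Request:
{"method": "carry_out", "body": {"commands": [0, 0, -0.3, 0, 0, 0, 0, 0, 0, -0.6, 0, 0, 0, 0, 0, 0, -0.6, 0, 0, 0, 0, 0, 0, -0.6, 0, 0, 0, 0]}}

```text
time: 11.12
ee_pos: [0.594, -0.3063, 0.0526]
orientation: [-2.269, -2.169, 0.003]
force: [-7.3, 3.0, 3.6]
opening: 0.0214
gripper_force: 45.2
```

```bash
python3 m.py
```

```text
top [ 0.5976 -0.1995] 312
side [ 0.5985 -0.2011] 190
F [-8.05  2.38  3.79] M [0.52 1.34 0.59]
t 11.2167 pos [ 0.594  -0.3063  0.0526] shift mm [-0.9 -8.9  0.1] turn [-0.0029 -0.0004  0.0017] F [-8.03  1.71  4.01] q [ 0.83  0.64 -0.59  1.48  0.38  1.14  0.12]
```

Request:
{"method": "carry_out", "body": {"commands": [0, 0, -0.2, 0, 0, 0, 0, 0, 0, -0.3, 0, 0, 0, 0, 0, 0.4, -0.3, 0, 0, 0, 0, 0, 0.8, -0.3, 0, 0, 0, 0, 0, 1.2, -0.3, 0, 0, 0, 0, 0, 1.6, -0.3, 0, 0, 0, 0, 0, 2, -0.3, 0, 0, 0, 0, 0, 2.4, -0.3, 0, 0, 0, 0, 0, 2.8, -0.3, 0, 0, 0, 0]}}

```text
time: 11.97
ee_pos: [0.5967, -0.3069, 0.0527]
orientation: [-2.27, -2.169, 0.003]
force: [-7.0, 0.8, 1.7]
opening: 0.0213
gripper_force: 45.3
```

```bash
python3 m.py
```

```text
top [ 0.6002 -0.2001] 311
side [ 0.6014 -0.2014] 186
F [-6.78  1.65  1.42] M [0.24 1.09 0.61]
t 12.0667 pos [ 0.5968 -0.3068  0.0527] shift mm [ -0.5 -11.6   0.2] turn [-0.0029 -0.0001  0.0014] F [-6.87  1.16  1.61] q [ 0.83  0.64 -0.59  1.48  0.38  1.14  0.12]
```

Request:
{"method": "carry_out", "body": {"commands": [0, 0.4, 0, 0, 0, 0, 0, 0, 0.8, 0, 0, 0, 0, 0, 0, 1.2, 0, 0, 0, 0, 0, 0, 1.6, 0, 0, 0, 0, 0, 0, 2, 0, 0, 0, 0, 0]}}

```text
time: 12.48
ee_pos: [0.5986, -0.3071, 0.0527]
orientation: [-2.27, -2.169, 0.004]
force: [-6.6, 0.1, 1.2]
opening: 0.0216
gripper_force: 45.3
```

Request:
{"method": "carry_out", "body": {"commands": [0, 0.4, 0, 0, 0, 0, 0, 0, 0.8, 0, 0, 0, 0, 0, 0, 1.2, 0, 0, 0, 0, 0]}}

```text
time: 12.73
ee_pos: [0.5998, -0.3072, 0.0527]
orientation: [-2.27, -2.169, 0.004]
force: [-6.6, 0.4, 2.5]
opening: 0.0216
gripper_force: 45.3
```

```bash
python3 m.py
```

```text
top [ 0.6034 -0.2004] 313
side [ 0.6045 -0.2018] 183
F [-6.33  0.32  1.1 ] M [0.13 1.08 0.59]
t 12.8333 pos [ 0.5999 -0.3072  0.0526] shift mm [ -0.3 -14.8   0.2] turn [-0.003   0.0002  0.0014] F [-6.04  0.54  1.17] q [ 0.82  0.65 -0.59  1.47  0.38  1.15  0.12]
```

Request:
{"method": "carry_out", "body": {"commands": [0, 0.3, 0, 0, 0, 0, 0, 0, 0.6, 0, 0, 0, 0, 0, 0, 0.9, 0, 0, 0, 0, 0]}}

```text
time: 13.08
ee_pos: [0.6007, -0.3073, 0.0527]
orientation: [-2.27, -2.169, 0.004]
force: [-6.7, 0.9, 0.7]
opening: 0.0217
gripper_force: 45.3
```

Request:
{"method": "carry_out", "body": {"commands": [0, 0.3, 0, 0, 0, 0, 0, 0, 0.6, 0, 0, 0, 0, 0, 0, 0.9, 0, 0, 0, 0, 0]}}

```text
time: 13.33
ee_pos: [0.6015, -0.3074, 0.0527]
orientation: [-2.27, -2.169, 0.004]
force: [-7.9, 0.4, 3.1]
opening: 0.0219
gripper_force: 45.3
```

```bash
python3 m.py
```

```text
top [ 0.6051 -0.2006] 305
side [ 0.6058 -0.202 ] 176
F [-6.86  0.62  1.6 ] M [0.14 1.29 0.62]
t 13.4333 pos [ 0.6015 -0.3074  0.0527] shift mm [ -0.1 -16.4   0.2] turn [-0.0033  0.0003  0.0011] F [-7.13  0.63  1.38] q [ 0.82  0.65 -0.59  1.46  0.38  1.15  0.12]
```

Request:
{"method": "carry_out", "body": {"commands": [0, 0.3, 0, 0, 0, 0, 0, 0, 0.6, 0, 0, 0, 0, 0, 0, 0.6, 0, 0, 0, 0, 0]}}

```text
time: 13.68
ee_pos: [0.6018, -0.3076, 0.0527]
orientation: [-2.27, -2.168, 0.005]
force: [-8.7, 0.8, 2.9]
opening: 0.0214
gripper_force: 45.3
```

```bash
python3 m.py
```

```text
top [ 0.6053 -0.2007] 310
side [ 0.606  -0.2022] 189
F [-8.72  0.43  3.31] M [0.16 1.64 0.67]
t 13.7833 pos [ 0.6018 -0.3076  0.0527] shift mm [  0.  -16.7   0.2] turn [-0.004   0.0005  0.0011] F [-8.56  0.26  3.45] q [ 0.82  0.65 -0.59  1.46  0.38  1.15  0.12]
```

Request:
{"method": "carry_out", "body": {"commands": [0, 0.3, 0, 0, 0, 0, 0, 0, 0.6, 0, 0, 0, 0, 0, 0, 0.6, 0, 0, 0, 0, 0]}}

```text
time: 14.03
ee_pos: [0.602, -0.3078, 0.0527]
orientation: [-2.27, -2.168, 0.006]
force: [-9.3, 0.3, 3.9]
opening: 0.0213
gripper_force: 45.4
```

```bash
python3 m.py
```

```text
top [ 0.6054 -0.2009] 309
side [ 0.6063 -0.2023] 186
F [-10.35   0.15   4.47] M [0.15 1.97 0.77]
t 14.1333 pos [ 0.602  -0.3078  0.0527] shift mm [  0.2 -17.    0.3] turn [-0.0046  0.0007  0.001 ] F [-10.51   0.07   4.42] q [ 0.82  0.65 -0.59  1.46  0.38  1.15  0.12]
```

Contact shows as a stall in position while the x-force rises from about 6.5 to 10.5 N. I add a touch more and hold.

Request:
{"method": "carry_out", "body": {"commands": [0, 0.3, 0, 0, 0, 0, 0, 0, 0.6, 0, 0, 0, 0, 0, 0, 0.6, 0, 0, 0, 0, 0, 0, 0.6, 0, 0, 0, 0, 0, 0, 0.6, 0, 0, 0, 0, 0, 0, 0.6, 0, 0, 0, 0, 0, 0, 0.6, 0, 0, 0, 0, 0, 0, 0.6, 0, 0, 0, 0, 0, 0, 0.6, 0, 0, 0, 0, 0, 0, 0.6, 0, 0, 0, 0, 0, 0, 0.6, 0, 0, 0, 0, 0, 0, 0.6, 0, 0, 0, 0, 0]}}

```text
time: 15.13
ee_pos: [0.6023, -0.308, 0.0527]
orientation: [-2.27, -2.168, 0.007]
force: [-11.4, 0.4, 5.3]
opening: 0.0213
gripper_force: 45.5
```

```bash
python3 m.py
```

```text
top [ 0.6055 -0.2011] 314
side [ 0.6063 -0.2028] 188
F [-12.23   0.69   4.97] M [0.06 2.36 0.85]
t 15.2333 pos [ 0.6023 -0.3079  0.0527] shift mm [  0.3 -17.3   0.2] turn [-0.0052  0.0008  0.001 ] F [-12.34   0.74   4.96] q [ 0.82  0.65 -0.59  1.46  0.38  1.15  0.12]
```

Request:
{"method": "carry_out", "body": {"commands": [0, 0, 0, 0, 0, 0, 0, 0, 0, 0, 0, 0, 0, 0, 0, 0, 0, 0, 0, 0, 0, 0, 0, 0, 0, 0, 0, 0, 0, 0, 0, 0, 0, 0, 0, 0, 0, 0, 0, 0, 0, 0, 0, 0, 0, 0, 0, 0, 0]}}

```text
time: 15.82
ee_pos: [0.6023, -0.308, 0.0527]
orientation: [-2.269, -2.168, 0.007]
force: [-11.7, 0.2, 6.1]
opening: 0.0212
gripper_force: 45.5
```

Request:
{"method": "carry_out", "body": {"commands": [0, 0.3, 0, 0, 0, 0, 0, 0, 0.6, 0, 0, 0, 0, 0, 0, 0.6, 0, 0, 0, 0, 0, 0, 0.6, 0, 0, 0, 0, 0, 0, 0.6, 0, 0, 0, 0, 0, 0, 0.6, 0, 0, 0, 0, 0, 0, 0.6, 0, 0, 0, 0, 0, 0, 0.6, 0, 0, 0, 0, 0, 0, 0.6, 0, 0, 0, 0, 0, 0, 0.6, 0, 0, 0, 0, 0, 0, 0.6, 0, 0, 0, 0, 0, 0, 0.6, 0, 0, 0, 0, 0]}}

```text
time: 16.82
ee_pos: [0.6026, -0.3081, 0.0527]
orientation: [-2.269, -2.167, 0.008]
force: [-12.8, 0.4, 6.9]
opening: 0.0214
gripper_force: 45.6
```

Request:
{"method": "carry_out", "body": {"commands": [0, -0.5, 0, 0, 0, 0, 0, 0, -1, 0, 0, 0, 0, 0, 0, -1.5, 0, 0, 0, 0, 0, 0, -2, 0, 0, 0, 0, 0, 0, -2.5, 0, 0, 0, 0, 0, 0, -3, 0, 0, 0, 0, 0, 0, -3.5, 0, 0, 0, 0, 0, 0, -4, 0, 0, 0, 0, 0, 0, -4, 0, 0, 0, 0, 0]}}

```text
time: 17.57
ee_pos: [0.6011, -0.3069, 0.053]
orientation: [-2.272, -2.169, 0.001]
force: [-3.7, 0.1, -2.8]
opening: 0.0215
gripper_force: 45.1
```

```bash
python3 m.py
```

```text
top [ 0.6052 -0.2   ] 319
side [ 0.6059 -0.2012] 177
F [-4.01 -0.16 -2.62] M [-0.07  0.68  0.46]
t 17.6667 pos [ 0.6012 -0.3069  0.0531] shift mm [ -0.6 -16.1   0.6] turn [-0.0008  0.      0.0007] F [-3.85 -0.11 -3.03] q [ 0.82  0.65 -0.59  1.47  0.38  1.14  0.12]
```

Request:
{"method": "carry_out", "body": {"commands": [0, -0.8, 0.2, 0, 0, 0, 0, 0, -0.8, 0.2, 0, 0, 0, 0, 0, -0.8, 0.2, 0, 0, 0, 0], "squeeze": 8}}

```text
time: 17.92
ee_pos: [0.6011, -0.3068, 0.0534]
orientation: [2.272, 2.169, 0.001]
force: [0.3, -0.4, -4.3]
opening: 0.0219
gripper_force: 8.0
```

Request:
{"method": "carry_out", "body": {"commands": [0, 0, 0, 0, 0, 0, 0.4, 0, 0, 0, 0, 0, 0, 0.5, 0, 0, 0, 0, 0, 0, 0.6, 0, 0, 0, 0, 0, 0, 0.7, 0, 0, 0, 0, 0, 0, 0.7, 0, 0, 0, 0, 0, 0, 0.7, 0, 0, 0, 0, 0, 0, 0.7, 0, 0, 0, 0, 0, 0, 0.7]}}

```text
time: 18.58
ee_pos: [0.6008, -0.3067, 0.0533]
orientation: [2.272, 2.17, 0.0]
force: [-0.0, -0.1, 0.0]
opening: 0.0594
gripper_force: 0.0
```

```bash
python3 m.py; python3 -c "
from h import *
print(r.sense()['opening'])"
```

```text
top [ 0.6051 -0.2004] 308
side [ 0.606  -0.2018] 179
F [-0.07  0.05 -0.04] M [-0.   -0.1  -0.01]
t 18.6833 pos [ 0.6008 -0.3068  0.0533] shift mm [ -0.8 -15.6   0.8] turn [0.0001 0.0001 0.0008] F [ 0.13  0.31 -0.25] q [ 0.82  0.65 -0.59  1.47  0.38  1.14  0.12]
0.06019613927555498
```

Released, with no force left on the tool. Now straight up, then a check.

Request:
{"method": "carry_out", "body": {"commands": [0, 0, -8, 0, 0, 0, 0.7, 0, 0, -20, 0, 0, 0, 0.7, 0, 0, -40, 0, 0, 0, 0.7, 0, 0, -65, 0, 0, 0, 0.7, 0, 0, -90, 0, 0, 0, 0.7, 0, 0, -115, 0, 0, 0, 0.7, 0, 0, -140, 0, 0, 0, 0.7, 0, 0, -160, 0, 0, 0, 0.7, 0, 0, -170, 0, 0, 0, 0.7, 0, 0, -170, 0, 0, 0, 0.7, 0, 0, -170, 0, 0, 0, 0.7]}}

```text
time: 19.6
ee_pos: [0.6008, -0.3067, 0.2233]
orientation: [2.271, 2.17, 0.0]
force: [0.6, -0.2, -0.3]
opening: 0.0609
gripper_force: 0.0
```

```bash
python3 - <<'E'
from h import *
from scipy.optimize import least_squares
for cam in("side","top"):
    im,d=imaging.get_image(cam);cv2.imwrite(f"pics/f_{cam}.png",im);P=cloud(cam,d)
    c=np.array([.605,-.2]);q=P[(P[...,2]>.09)&(P[...,2]<.098)][:,:2];q=q[abs(np.hypot(*(q-c).T)-.0735)<.012]
    c=least_squares(lambda v:np.hypot(*(q-v).T)-.0735,c,loss="soft_l1",f_scale=.002).x
    h=P[(abs(P[...,2]-.08)<.005)&(P[...,1]<c[1]-.09)&(P[...,1]>c[1]-.2)&(abs(P[...,0]-c[0])<.08)]
    print(cam,c.round(4),"rel ring",(c-[.607,-.2017]).round(4),"handle",len(h),h.mean(0).round(4) if len(h) else "")
    for l in("handle_mid","kettle"):print(l,[(round(q["p"],2),ray(cam,q["at"],.072 if l!="kettle" else .006).round(3)) for q in spotter.landmark_of(l,cam)[:1]])
E
```

```text
side [ 0.6058 -0.2011] rel ring [-0.0012  0.0006] handle 126 [ 0.5984 -0.3417  0.0794]
handle_mid [(0.6, array([ 0.6  , -0.316,  0.072]))]
kettle [(0.83, array([0.602, 0.177, 0.006]))]
top [ 0.6051 -0.1997] rel ring [-0.0019  0.002 ] handle 372 [ 0.599  -0.3363  0.0796]
handle_mid [(0.89, array([ 0.607, -0.327,  0.072]))]
kettle [(0.88, array([0.608, 0.182, 0.006]))]
```

View pics/f_side.png

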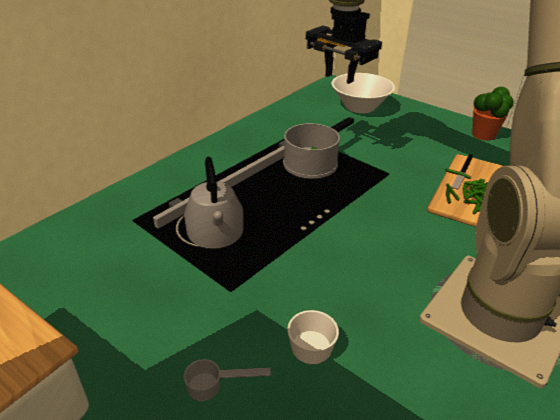

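The side view shows the pan at (312,148) on the right ring against the rail, with its handle outward. The kettle at (213,225) hasn't moved and the gripper is clear above, so I hand in.

```bash
python3 -c "
from h import *
print(r.finish_job())"
```

```text
the job is handed in; nothing more can be done
None
```

The saucepan is on the free right ring, within about 2 mm of its centre by camera, with its handle outward. I pressed it lightly on the rail for over 2 s (contact estimated at 3–13 N, not measured directly), released it and handed the job in; no verdict came back.

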